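# Open a child-resistant solvent jug in its decanting rack

### The arm

A 7-joint arm with a two-finger parallel gripper is mounted at the origin on the work surface. World frame = base frame: x ahead of the robot, y to its left, z up, the work surface at z = 0. Lengths are in m, angles in rad, forces in N, time in s.
With the tool pointing down it reaches from about 0.35 to 0.775 m from the base axis. Payload 3.1 kg.
Tool frame: the origin (TCP) lies between the finger pads, 19 mm behind the fingertips; this is the grasp point; z points along the fingers, y is the line along which they close (so a half turn about z gives the same grasp; the last joint's range is limited). The gripper opens to 85 mm and grips with 20 to 120 N. Pads are 22 mm wide; open, the fingers measure 114 mm over their backs; the gripper's body (76 mm by 85 mm) begins 54 mm behind the grasp point. The pads swing forward as they close: fully open they stand 13 mm farther back than shut.
Start: joints at [1.231, 0.311, 0.014, 1.512, -0.004, 1.319, -0.027], TCP at [0.161, -0.526, 0.25] pointing down, gripper open.
Joint ranges: [-2.7, 2.7], [-0.3, 1.91], [-1.27, 1.3], [0.12, 2.57], [-1.44, 4.58], [0.2, 2.03], [-3.05, 3.05]. Speed limits (rad/s): [2.79, 2.79, 3.14, 3.14, 3.14, 3.14, 3.14].

### API

Orientations are given as a unit quaternion [x, y, z, w].
In Python, from cell import bot gives the robot as it stands. Calls block until the motion is done:
- bot.movep(position, orientation): joint-space move of the TCP to a pose.
- bot.move_l(position, vel=0.15, orientation=None, force_limit=None): straight line of the TCP; orientation=None keeps the orientation; vel is the mean speed in m/s. With force_limit (N) it stops when the force on the tool has changed by that much, and returns True; else False.
- bot.move_joints(angles): joint-space move.
- bot.ungrasp() and bot.grab(newtons=None): open the fingers fully, or close them until they stop; newtons is the grip in N (None keeps the last).
- bot.sleep(seconds).
- bot.solve_ik(position, orientation): joint angles nearest the present ones, or None.
- bot.get_state(): the state.
- bot.snapshot(name): name is "side" or "top" or "wrist"; returns a dict with "img" (420x560x3 uint8, red, green, blue), "z_map" (420x560 float32, m along the optical axis (not along the pixel's ray), 0 where there is no reading), "vertical_fov" (degrees; the focal length in pixels is half the picture's height over the tangent of half this angle, whatever the lens; pixels are square), "cx", "cy" (the principal point, pixels), "R" (3x3) and "t" (3): a world point X has camera coordinates R X + t. Camera axes: x right, y down, z forward; pixel columns grow to the right and rows downward; lengths in m; the calibration is good to about 2 mm. A picture is of the moment at which its call begins.
A pose or a line that the arm cannot do raises bot.MotionError and nothing moves.
- bot.hand_in(): hands the job in; it is judged then, once.
The state is a dict: "clock": time; "joints": joint angles; "qd": joint speeds; "joint_efforts": joint torques, N m; "position": TCP position; "ee_rot": TCP orientation; "ft_force": force on the tool from outside, world axes, zero at the start; "ft_torque": the same for the moment, N m; "opening": finger opening in m; "grasp_force": force on a finger pad.
Only numpy, scipy, OpenCV 4.12 (cv2) and the standard library are available. Lean on these libraries where they do the work, as an engineer would, in place of code of your own. Each camera call takes 0.05 s, during which the arm holds its last target. There are 200 camera calls.

### The job

Open the child-resistant cap of the jug that leans in the rack: press the cap down hard along the neck, keep it pressed and turn it counter-clockwise until it comes free, then lift it off. Set the cap down in the shallow steel tray, flat on its open rim (same way up as on the jug), without dropping it, and let go. Do not disturb the other things on the bench.

Things in the scene. Friction and masses are not known exactly. Their poses are not given: they have to be found in the camera images.
- jug: White plastic jug (body 120 x 160 x 140 mm) strapped immovably in a fixed steel rack, leaning 31 degrees (0.55 rad) from vertical, neck towards the robot's side. Origin: on the neck axis at the foot of the neck. z: along the neck, outwards; y level. From the origin the shoulder cone falls to 100 mm diameter at z -26 mm, where the body's flat top is; carrying handle at the far side, below z -30 mm.
- jug_mouth (a point): Mouth of the neck, on its axis, 25 mm out from the jug's origin. The neck is a 36 mm post with three lugs out to 49 mm diameter; the cap has about 1.5 mm of play on it. In the mouth sits a small spring-loaded disc that pushes the cap outwards.
- cap: Round ribbed grey child-resistant cap on the jug: 64 mm outside diameter, 27 mm tall, 58 mm bore, about 60 g, loose. Origin: centre of its open rim; z: towards its closed top; x: towards the short raised bar on its top. Locked, its origin is at z = 10 mm of the jug frame and its axes are parallel to the jug's. Three lugs inside it sit in notches under the neck's lugs.
- cap_grip (a point): On the cap's axis, 20 mm from its open rim (7 mm below its top): a good TCP place for a firm grip (60 N or more) of the skirt with the tool along the neck axis. Turning: it opens counter-clockwise seen from its top (positive about its z) only while pressed; it is free from about 51 to 80 degrees of turn (aim for 65), a stop comes at 80. Then pull straight off along the neck, over 30 mm.
- valve (a joint): How far (m) the cap presses in the spring-loaded disc in the neck: 0 with the cap locked, -0.002 with no cap. The spring pushes with 9 N at 0 and about 1.2 N more per mm. The cap's lugs clear their notches at 0.0045 (about 15 N); a hard stop comes at 0.007 (about 18 N).
- tray: Shallow open steel tray, 180 mm (its x) by 200 mm (its y) outside, rim 16 mm high, walls 3 mm, floor 3 mm thick, fixed to the bench. Origin: centre of its underside, on the bench; z up.
- aerosol: Bystander: white aerosol can, 52 mm diameter, 170 mm tall, standing; origin at the centre of its underside.
- beaker: Bystander: glass beaker, 56 mm diameter, 70 mm tall; origin at the centre of its underside.
- amber: Bystander: amber glass bottle with black cap, 60 mm diameter, 130 mm tall; origin at the centre of its underside.
- jar: Bystander: white plastic jar with a grey lid, standing upright, 68 mm diameter, 85 mm tall; origin at the centre of its underside.
- carton: Bystander: small cardboard box, 90 x 60 x 45 mm; origin at the centre of its underside.
- screwdriver: Bystander: screwdriver lying on the bench.
- spanner: Bystander: spanner lying on the bench.

How it is judged:
By the outcome, as a careful person would: the job done as asked, in the order asked, and still so for the second after the job is handed in, with the robot touching nothing.
It also fails if it takes over 50 s, if anything falls off the work surface, if the arm or the gripper's body presses on something with over 40 N, if the wrist force passes 120 N, or if a joint passes its speed limit or range.

## Working session

There is one attempt and no reset: what is moved stays moved. The work goes in short steps, each a Python script; the robot and the scene stay as the last script left them, time stands still between calls to the robot, and variables do not carry over. Pictures are saved under pics/ and viewed, at most 10 in all, crops included, and the job is handed in when it is done.

```bash
mkdir -p pics; ls; cat > h.py <<'E'
from cell import bot
import numpy as np, cv2
from scipy.spatial.transform import Rotation as Ro
def snap(n,f=None):
    s=bot.snapshot(n)
    if f: cv2.imwrite('pics/'+f,s['img'][:,:,::-1])
    np.savez('pics/'+(f or n)+'.npz',**s); return s
def cloud(s):
    h,w=s['z_map'].shape; f=h/2/np.tan(np.radians(s['vertical_fov'])/2)
    u,v=np.meshgrid(np.arange(w),np.arange(h)); z=s['z_map']
    P=np.stack([(u-s['cx'])/f*z,(v-s['cy'])/f*z,z],-1)
    return (P-np.array(s['t']))@np.array(s['R'])
E
python3 - <<'E'
from h import *
a=snap('side','side0.png');b=snap('top','top0.png')
for s in(a,b): print(s['vertical_fov'],s['cx'],s['cy'],s['R'],s['t'],(s['z_map']>0).mean())
print(bot.get_state())
E
```

```text
pics
49.97445319796381 277.59678300180786 201.1074408266346 [[-0.89152311 -0.45269109  0.01604112]
 [-0.29868276  0.56086004 -0.77215583]
 [ 0.34055124 -0.69318597 -0.63523071]] [0.4583199  0.26916024 1.13028993] 0.9961352040816327
57.585271148522494 279.4047432636302 209.49670262966393 [[ 0.00561597 -0.99997472  0.0043601 ]
 [-0.98569376 -0.00627015 -0.16842949]
 [ 0.16845257 -0.00335183 -0.98570406]] [-0.0106975   0.54097871  1.1905119 ] 0.9961947278911565
{'clock': 0.1, 'joints': array([ 1.23132412,  0.31162909,  0.01401318,  1.5129339 , -0.00438132,
        1.31921521, -0.02722213]), 'qd': array([-0.00093363, -0.00149851, -0.00034458, -0.00223265,  0.00083909,
       -0.00040449, -0.00011505]), 'joint_efforts': array([ 6.32976171e-04, -3.80856764e+01,  1.46533647e-01, -2.31242770e+01,
        1.22653079e-02,  8.04199604e-03, -2.50912524e-05]), 'position': array([ 0.16117674, -0.52518918,  0.24902382]), 'ee_rot': array([ 9.88933406e-01,  1.48356181e-01, -2.16033661e-04, -1.05572648e-03]), 'ft_force': array([-0.01079217, -0.63702478, -0.03569516]), 'ft_torque': array([-0.00814654, -0.01325149, -0.01159208]), 'grasp_force': 0.0, 'opening': 0.08536855971259916}
```

View pics/side0.png

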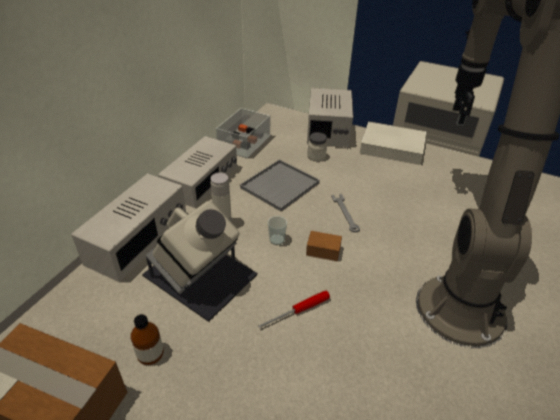

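View pics/top0.png

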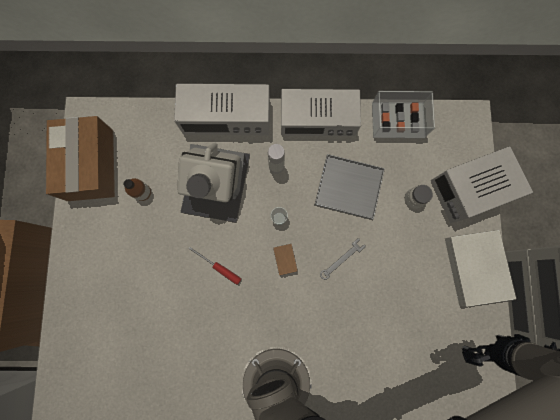

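The side view shows the cap at about (210,224), the tray at (280,184) and the aerosol close to the jug at (221,198). In the top view the cap is at (200,186), the tray at (349,186), the aerosol at (276,157) and the beaker at (280,218). Next I'll measure the cap and tray.

```bash
cat > m.py <<'E'
from h import *
def load(f): return dict(np.load('pics/'+f+'.npz'))
def comp(m,seed):
    n,l,st,c=cv2.connectedComponentsWithStats(m.astype(np.uint8),connectivity=4); return l==l[seed[1],seed[0]],c[l[seed[1],seed[0]]]
def plane(P):
    c=np.median(P,0)
    for _ in range(8):
        d=P-c; r=np.linalg.svd(d[np.abs(d@n)<.003] if _ else d,full_matrices=False)[2][2]
        n=r*np.sign(r[2]); 
        k=np.abs((P-c)@n)<.003; c=P[k].mean(0)
    return c,n,k
def ray(s,uv):
    f=420/2/np.tan(np.radians(s['vertical_fov'])/2)
    d=s['R'].T@np.array([(uv[0]-s['cx'])/f,(uv[1]-s['cy'])/f,1]);return -s['R'].T@s['t'],d/np.linalg.norm(d)
def tri(r1,r2):
    A=np.array([r1[1],-r2[1]]).T; x=np.linalg.lstsq(A,r2[0]-r1[0],rcond=None)[0]
    p,q=r1[0]+x[0]*r1[1],r2[0]+x[1]*r2[1]; return (p+q)/2,np.linalg.norm(p-q)
E
cat > a.py <<'E'
from m import *
S=load('side0.png');T=load('top0.png')
E={}
for nm,s,cs,ts in(('side',S,(210,224),(280,184)),('top',T,(200,186),(349,186))):
    P=cloud(s); g=s['img'].astype(int).mean(-1)
    for o,w,tol in(('cap',cs,14),('tray',ts,20)):
        g0=np.median(g[w[1]-3:w[1]+4,w[0]-3:w[0]+4])
        m,c=comp(np.abs(g-g0)<tol,w)
        m=cv2.morphologyEx(m.astype(np.uint8),cv2.MORPH_OPEN,np.ones((3,3)))>0
        (ctr),sz,an=cv2.minAreaRect(np.argwhere(m)[:,::-1].astype(np.float32))
        Q=P[m]; pc,n,k=plane(Q); Q=Q[k]
        e1=np.cross(n,[0,0,1.]) if o=='cap' else np.array([1.,0,0]); e1/=np.linalg.norm(e1);e2=np.cross(n,e1)
        ab=np.stack([(Q-pc)@e1,(Q-pc)@e2],1).astype(np.float32)
        rc=cv2.minAreaRect(ab); cc=pc+e1*rc[0][0]+e2*rc[0][1]
        circ=cv2.minEnclosingCircle(ab);
        print(nm,o,g0,m.sum(),k.mean(),'px',np.round(ctr,1),np.round(sz,1),'mean',pc.round(4),'n',n.round(3),'tilt',np.degrees(np.arccos(n[2])).round(1),'az',np.degrees(np.arctan2(n[1],n[0])).round(1))
        print('   rectctr',cc.round(4),np.round(rc[1],4),rc[2],'circ',(pc+e1*circ[0][0]+e2*circ[0][1]).round(4),circ[1])
        E[nm,o]=ray(s,ctr)
        if o=='cap':
            d=cv2.resize(s['img'][w[1]-50:w[1]+50,w[0]-50:w[0]+50,::-1],None,fx=4,fy=4,interpolation=cv2.INTER_CUBIC)
            d=np.clip(d*1.6,0,255).astype(np.uint8); cs_,_=cv2.findContours(m.astype(np.uint8),0,2)
            cv2.polylines(d,[(c_-np.array([w[0]-50,w[1]-50]))*4+2 for c_ in cs_],True,(0,0,255)); E[nm]=d
for o in('cap','tray'): print(o,tri(E['side',o],E['top',o]))
cv2.imwrite('pics/capz.png',np.hstack([E['side'],E['top']]))
# bench height check and points around
for nm,s,px in(('top',T,[(310,240),(276,148),(280,210),(135,186)]),): 
    P=cloud(s); print([P[v,u].round(3) for u,v in px])
E
python3 a.py
```

```text
side cap 60.0 523 0.892925430210325 px [212.4 221.8] [30.2 22.7] mean [0.5711 0.2256 0.2313] n [-0.523  0.082  0.848] tilt 32.0 az 171.1
   rectctr [0.5716 0.225  0.2316] [0.0596 0.0599] 45.87779235839844 circ [0.5707 0.2253 0.231 ] 0.03135300055146217
side tray 109.33333333333333 1623 0.696241528034504 px [279.7 183.8] [39.  58.3] mean [ 0.6293 -0.2421  0.0019] n [ 0.025 -0.033  0.999] tilt 2.4 az -52.5
   rectctr [ 0.6319 -0.2464  0.0017] [0.1877 0.1676] 76.04875183105469 circ [ 0.6287 -0.244   0.0018] 0.11889921128749847
top cap 68.66666666666667 477 0.6981132075471698 px [199.6 186.4] [24.7 25.6] mean [0.5718 0.2206 0.2326] n [-0.536  0.076  0.841] tilt 32.8 az 171.9
   rectctr [0.5714 0.2203 0.2323] [0.0601 0.0616] 7.460458278656006 circ [0.5713 0.2208 0.2322] 0.03215726837515831
top tray 119.0 104538 0.7137882875126749 px [281.3 259.7] [496.1 322.8] mean [3.409e-01 7.600e-02 3.000e-04] n [-0.002  0.     1.   ] tilt 0.1 az 177.3
   rectctr [4.215e-01 1.000e-03 3.000e-04] [1.0561 1.4982] 0.08689441531896591 circ [4.209e-01 1.800e-03 3.000e-04] 0.9133315086364746
cap (array([0.57539242, 0.21681093, 0.22179213]), np.float64(0.0008780396952511549))
tray (array([0.43200657, 0.01442285, 0.24209334]), np.float64(0.1309529847807269))
[array([ 0.447, -0.11 ,  0.001]), array([0.707, 0.004, 0.169]), array([ 0.541, -0.009,  0.035]), array([0.602, 0.442, 0.105])]
```

View pics/capz.png

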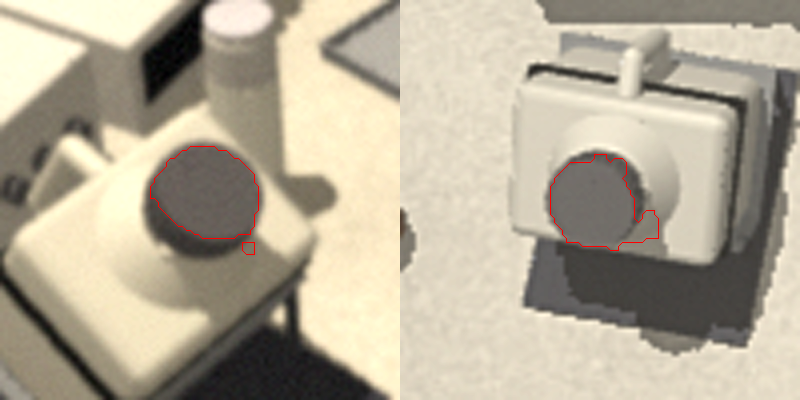

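Both views agree on the cap: top centre about (0.571,0.223,0.232), tilt about 32° (31.5 given), azimuth about 171.5°, 60 mm flat top. The top view's tray mask leaked, so I'll redo that. I'll also check which grip angles allow a 65–70° turn.

```bash
cat >> m.py <<'E'
TILT=0.55
def axis(az): a=np.radians(az); return np.array([np.sin(TILT)*np.cos(a),np.sin(TILT)*np.sin(a),np.cos(TILT)])
def quat(n,phi):  # tool z=-n; tool y = level vector turned by phi (deg, positive about n)
    n=n/np.linalg.norm(n); e=np.cross([0,0,1.],n); e/=np.linalg.norm(e)
    y=Ro.from_rotvec(n*np.radians(phi)).apply(e); z=-n
    return Ro.from_matrix(np.stack([np.cross(y,z),y,z],1)).as_quat()
E
cat > b.py <<'E'
from m import *
T=load('top0.png');S=load('side0.png')
# tray: rim/floor by depth+colour; corners in both views -> ray onto plane
for nm,s,w in(('top',T,(349,186)),('side',S,(280,184))):
    hsv=cv2.cvtColor(s['img'],cv2.COLOR_RGB2HSV).astype(int); print(nm,hsv[w[1],w[0]],hsv[240,330])
    m=(np.abs(hsv-hsv[w[1]-2:w[1]+3,w[0]-2:w[0]+3].reshape(-1,3).mean(0))<[200,14,22]).all(-1)
    m,c=comp(cv2.morphologyEx(m.astype(np.uint8),cv2.MORPH_OPEN,np.ones((3,3))),w)
    r=cv2.minAreaRect(np.argwhere(m)[:,::-1].astype(np.float32)); print(m.sum(),r)
    c4=cv2.approxPolyDP(cv2.convexHull(np.argwhere(m)[:,::-1].astype(np.int32)),8,True)[:,0]
    X=[]
    for u in c4:
        o,d=ray(s,u); X.append(o+d*(.003-o[2])/d[2])
    X=np.array(X); print(c4.tolist(),X.round(3).tolist(),X.mean(0).round(4))
n=axis(171.5); top=np.array([.571,.223,.2318]); g=top-n*.007
for phi in range(-180,181,15):
    q=[bot.solve_ik(g+n*d,quat(n,phi)) for d in(0,.12)]
    if q[0] is not None: print(phi,q[0].round(2) if hasattr(q[0],'round') else q[0], q[1] is not None)
for phi in range(-180,180,30):
    q=bot.solve_ik([.625,-.244,.023],quat(np.array([1e-6,0,1]),phi)); print('tray',phi,None if q is None else np.round(q,2))
E
python3 b.py
```

```text
top [ 26  15 121] [ 20  33 141]
2788 ((349.0, 187.00001525878906), (58.69362258911133, 48.99219512939453), 14.03624439239502)
[[381, 170], [371, 217], [317, 203], [328, 158]] [[0.687, -0.354, 0.003], [0.525, -0.314, 0.003], [0.571, -0.134, 0.003], [0.729, -0.173, 0.003]] [ 0.6281 -0.2437  0.003 ]
side [ 19  25 113] [ 14 178 129]
1640 ((279.6885070800781, 183.755859375), (39.235877990722656, 58.09113311767578), 53.61564636230469)
[[313, 180], [282, 206], [246, 187], [278, 164]] [[0.54, -0.316, 0.003], [0.572, -0.144, 0.003], [0.721, -0.175, 0.003], [0.688, -0.345, 0.003]] [ 0.6299 -0.2451  0.003 ]
-180 [ 0.2   0.35 -0.99  1.82  0.92  0.94  0.22] True
-165 [ 0.18  0.34 -0.96  1.82  0.9   0.93  0.49] True
-150 [ 0.25  0.39 -1.07  1.82  0.96  0.97  0.71] True
-135 [ 0.25  0.39 -1.07  1.82  0.96  0.97  0.97] True
-120 [ 0.25  0.39 -1.07  1.82  0.96  0.97  1.23] True
-105 [ 0.25  0.39 -1.07  1.82  0.96  0.97  1.5 ] True
-90 [ 0.25  0.39 -1.07  1.82  0.96  0.97  1.76] True
-75 [ 0.25  0.39 -1.07  1.82  0.96  0.97  2.02] True
-60 [ 0.25  0.39 -1.07  1.82  0.96  0.97  2.28] True
-45 [ 0.25  0
[... 761 characters left out ...]
1 -0.1 ] True
180 [ 0.2   0.35 -0.99  1.82  0.92  0.94  0.22] True
tray -180 [ 0.48  0.76 -0.22  1.4   0.17  1.   -1.34]
tray -150 [ 0.52  0.76 -0.28  1.4   0.23  1.01 -0.86]
tray -120 [ 0.56  0.78 -0.36  1.39  0.29  1.02 -0.38]
tray -90 [ 0.61  0.79 -0.44  1.39  0.36  1.04  0.1 ]
tray -60 [ 0.66  0.81 -0.52  1.39  0.43  1.05  0.58]
tray -30 [ 0.69  0.82 -0.57  1.39  0.47  1.07  1.08]
tray 0 [ 0.69  0.83 -0.59  1.39  0.49  1.07  1.59]
tray 30 [ 0.91  1.03 -1.08  1.38  0.91  1.27  1.87]
tray 60 [ 0.91  1.03 -1.08  1.38  0.91  1.27  2.4 ]
tray 90 [ 0.28  0.75  0.11  1.41 -0.09  0.99 -2.73]
tray 120 [ 0.35  0.74  0.    1.41 -0.    0.99 -2.27]
tray 150 [ 0.4   0.75 -0.08  1.4   0.07  0.99 -1.79]
```

Both views put the tray centre at about (0.629,-0.244), with plausible sides of 165–185 mm. I'll move to a viewing pose out along the neck.

```bash
cat > c.py <<'E'
from m import *
n=axis(171.5); top=np.array([.571,.223,.2318])
st=bot.get_state(); bot.move_l(np.array(st['position'])+[0,0,.12],vel=.25)
bot.move_joints([-0.5,0.0,0,1.84,0.5,0.7,-1.6]); print(bot.get_state()['position'])
p=top+n*.14; q=quat(n,60); print(np.round(bot.solve_ik(p,q),2)); bot.movep(p,q)
bot.sleep(.3); s=bot.get_state(); print(s['clock'],s['joints'].round(2),s['position']-p,s['ft_force'])
w=snap('wrist','w0.png'); P=cloud(w); print(w['R'],-w['R'].T@w['t'])
E
python3 c.py
```

```text
[0.59173811 0.18051215 0.35290332]
[-0.61  0.01 -0.11  1.75  0.48  1.06 -1.56]
4.4417 [-0.61  0.01 -0.11  1.75  0.48  1.06 -1.56] [ 0.00053436 -0.00145128 -0.00038352] [ 0.05641912 -0.22388597 -0.26838545]
[[ 0.65490605 -0.60514812  0.45265199]
 [-0.68838906 -0.72484123  0.02693869]
 [ 0.31179892 -0.32924299 -0.89128025]] [0.48162111 0.30851278 0.47755506]
```

View pics/w0.png

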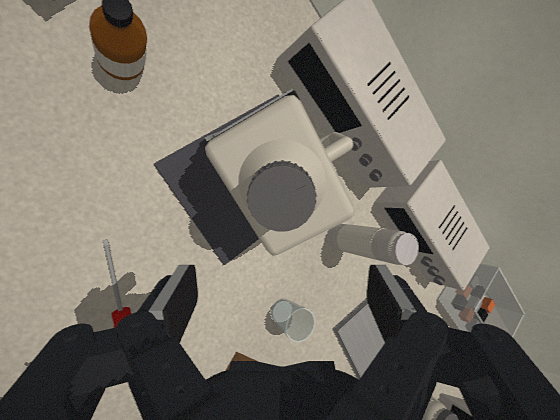

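The wrist view shows the cap's top around (281,196), with its bar pointing towards the handle. The beaker is at (292,317) and the aerosol at (380,243), both clear of the neck. I'll refine the cap from this view.

```bash
cat > d.py <<'E'
from m import *
from scipy.optimize import least_squares
s=load('w0.png'); P=cloud(s); g=s['img'].astype(float).mean(-1)
m,_=comp((np.abs(g-np.median(g[190:205,262:280]))<22),(270,200))
m=cv2.morphologyEx(m.astype(np.uint8),cv2.MORPH_OPEN,np.ones((5,5)))>0
el=cv2.fitEllipse(max(cv2.findContours(m.astype(np.uint8),0,1)[0],key=len)); print(m.sum(),el)
n=axis(171.5); c,nn,k=plane(P[m]); print('wrist plane',c.round(4),nn.round(3),k.mean(),np.degrees([np.arccos(nn[2]),np.arctan2(nn[1],nn[0])]))
def hit(uv,pl):
    o,d=ray(s,uv); return o+d*((pl-o)@n)/(d@n)
print('centre wrist',hit(el[0],c).round(4),'dia',hit((el[0][0]-el[1][0]/2,el[0][1]),c)-hit((el[0][0]+el[1][0]/2,el[0][1]),c))
# jug body flat top planes: from each view, points below the cap on body top
for f in('w0.png','top0.png','side0.png'):
    t=load(f); Q=cloud(t).reshape(-1,3); I=t['img'].reshape(-1,3).mean(1); T0=np.array([.571,.223,.2318])
    d=Q-T0; ax=d@n; r=np.linalg.norm(d-ax[:,None]*n,axis=1)
    k=(r<.09)&(r>.053)&(np.abs(ax+.056)<.012)
    if k.sum()>50:
        c2,n2,kk=plane(Q[k]); print(f,'body',k.sum(),kk.mean(),((c2-T0)@n).round(4),n2.round(3),np.degrees([np.arccos(n2[2]),np.arctan2(n2[1],n2[0])]))
    k=(r<.027)&(np.abs(ax)<.006); print('  cap top ax',np.median(ax[k]).round(4),k.sum())
    # centre: enclosing circle of top-plane points
    k=(r<.045)&(np.abs(ax)<.004); e1=np.cross([0,0,1.],n);e1/=np.linalg.norm(e1);e2=np.cross(n,e1)
    ab=np.stack([d[k]@e1,d[k]@e2],1).astype(np.float32); print('  ',cv2.minEnclosingCircle(ab),(ab.max(0)+ab.min(0))/2,np.ptp(ab,axis=0))
E
python3 d.py
```

```text
4214 ((276.7446594238281, 198.3396759033203), (66.75534057617188, 80.15048217773438), 76.58075714111328)
wrist plane [0.5676 0.221  0.2084] [-0.989 -0.018  0.148] 0.1779781680113906 [  81.46714371 -178.94391365]
centre wrist [0.5755 0.2207 0.2132] dia [-0.04306567  0.03979382 -0.02971999]
w0.png body 6192 0.9693152454780362 -0.0638 [-0.513  0.09   0.853] [ 31.40777397 170.09472033]
  cap top ax -0.0009 2555
   ((-0.0002585490292403847, -0.00011333050497341901), 0.03208670765161514) [-1.3423339e-04 -5.1211566e-05] [0.06349704 0.06344492]
top0.png body 896 0.8147321428571429 -0.0628 [-0.512  0.088  0.854] [ 31.29762358 170.22080418]
  cap top ax 0.0001 279
   ((0.002553160535171628, 0.00014594430103898048), 0.03283461183309555) [0.00180629 0.00077875] [0.06381297 0.06330267]
side0.png body 1186 0.8591905564924115 -0.0636 [-0.52   0.085  0.85 ] [ 31.7631007 170.7201833]
  cap top ax -0.0003 380
   ((-0.001987114315852523, -0.0005613818648271263), 0.03312476724386215) [-0.00174042 -0.001659  ] [0.06348652 0.06270379]
```

All three views agree: centre within 2 mm (the wrist view within 0.3 mm), 63.5 mm diameter, azimuth 170.3°, and 63 mm from cap top to body top, as the text implies (37+26). I'll approach, correct the steady-state error and grip.

```bash
cat >> m.py <<'E'
N=axis(170.3); TOP=np.array([.571,.223,.2318])-.0005*N; G=TOP-.007*N
def rep(p,tag='',phi=None):
    s=bot.get_state(); f=s['ft_force']; d=s['position']-p; R=Ro.from_quat(s['ee_rot'])
    e=np.cross([0,0,1.],N); e/=np.linalg.norm(e); y=R.apply([0,1,0]); a=np.degrees(np.arctan2(y@np.cross(N,e),y@e))
    print(tag,'t%.2f'%s['clock'],'err ax %.4f lat %s'%(d@N,(d-d@N*N).round(4)),'F ax %.1f lat %.1f'%(f@N,np.linalg.norm(f-f@N*N)),'Tax %.2f'%(s['ft_torque']@N),'phi %.1f'%a,'op %.4f gf %.1f'%(s['opening'],s['grasp_force']),'j7 %.2f'%s['joints'][6]); return s
E
cat > e.py <<'E'
from m import *
q=quat(N,60)
bot.movep(G+.06*N,q); bot.sleep(.2); s=rep(G+.06*N,'pre')
off=G+.06*N-s['position']
r=bot.move_l(G+off,vel=.05,force_limit=8); bot.sleep(.2); s=rep(G,'at %s'%r)
off+=G-s['position']; bot.move_l(G+off,vel=.02,force_limit=8); bot.sleep(.2); rep(G,'fix')
np.save('off.npy',off); snap('wrist','w1.png')
bot.grab(100); bot.sleep(.3); rep(G,'grip'); print(off)
E
python3 e.py
```

```text
pre t5.13 err ax 0.0024 lat [0.0015 0.0014 0.0008] F ax -0.3 lat 0.6 Tax 0.04 phi 60.0 op 0.0854 gf 0.0 j7 -1.62
at False t6.73 err ax -0.0022 lat [-0.0014 -0.0012 -0.0007] F ax -1.2 lat 0.3 Tax -0.02 phi 60.0 op 0.0853 gf 0.0 j7 -1.66
fix t7.23 err ax -0.0004 lat [-0.0003 -0.0002 -0.0001] F ax -0.7 lat 0.7 Tax -0.01 phi 60.0 op 0.0853 gf 0.0 j7 -1.65
grip t7.93 err ax 0.0007 lat [ 0.0001 -0.0003  0.0001] F ax 7.1 lat 2.4 Tax -0.08 phi 60.0 op 0.0610 gf 106.3 j7 -1.65
[-3.98721836e-05 -1.61094044e-04 -3.35215430e-04]
```

View pics/w1.png

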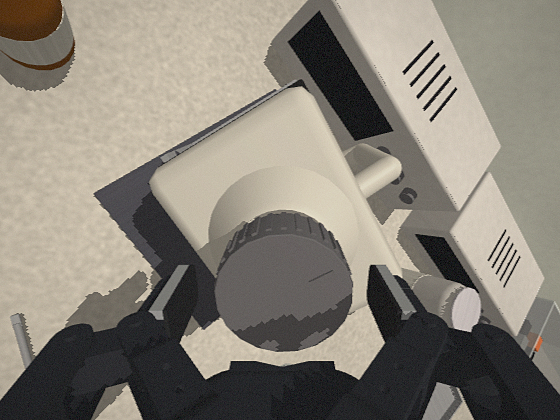

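Before closing, the cap sat centred between the open pads at about (284,285). The grip is now firm at 106 N. Next I'll press along the neck.

```bash
cat > f.py <<'E'
from m import *
for d in(.004,.0055,.0065):
    r=bot.move_l(G-d*N,vel=.02,force_limit=40); bot.sleep(.3); s=rep(G,'press %.4f %s'%(d,r))
E
python3 f.py
```

```text
press 0.0040 False t8.57 err ax -0.0023 lat [ 0.0001 -0.0004  0.0001] F ax 12.0 lat 4.1 Tax -0.03 phi 60.0 op 0.0609 gf 106.4 j7 -1.66
press 0.0055 False t9.12 err ax -0.0036 lat [ 0.0001 -0.0003  0.0001] F ax 12.4 lat 5.1 Tax -0.04 phi 60.0 op 0.0612 gf 106.5 j7 -1.66
press 0.0065 False t9.67 err ax -0.0045 lat [ 0.0002 -0.0003  0.0001] F ax 13.6 lat 4.1 Tax -0.02 phi 60.0 op 0.0610 gf 106.6 j7 -1.66
```

```bash
cat > f.py <<'E'
from m import *
for d in(.008,.009,.010,.011,.012,.013):
    r=bot.move_l(G-d*N,vel=.02,force_limit=40); bot.sleep(.2); s=rep(G,'press %.4f %s'%(d,r))
    if s['ft_force']@N>26: break
E
python3 f.py
```

```text
press 0.0080 False t10.12 err ax -0.0057 lat [ 0.0002 -0.0003  0.0001] F ax 15.6 lat 4.9 Tax -0.02 phi 60.0 op 0.0612 gf 106.9 j7 -1.66
press 0.0090 False t10.57 err ax -0.0062 lat [ 0.0002 -0.0003  0.0001] F ax 19.7 lat 6.4 Tax -0.08 phi 60.0 op 0.0614 gf 107.6 j7 -1.66
press 0.0100 False t11.02 err ax -0.0063 lat [ 0.0002 -0.0003  0.0001] F ax 25.7 lat 9.4 Tax -0.06 phi 60.0 op 0.0613 gf 108.4 j7 -1.66
press 0.0110 False t11.47 err ax -0.0064 lat [ 0.0002 -0.0003  0.0002] F ax 31.7 lat 10.9 Tax -0.08 phi 60.0 op 0.0611 gf 109.2 j7 -1.66
```

The hard stop shows at about 7 mm of travel. I'll ease back a little and turn while pressed.

```bash
cat > g.py <<'E'
from m import *
for phi in(67,75,90,105,120,126):
    bot.move_l(G-.0098*N,vel=.02,orientation=quat(N,phi)) ; bot.sleep(.1); s=rep(G,'turn %d'%(phi-60))
    f=s['ft_force']@N
    if f<15 or f>45 or abs(s['ft_torque']@N)>2.5: print('stop');break
snap('wrist','w2.png')
E
python3 g.py
```

```text
turn 7 t11.84 err ax -0.0063 lat [0.0006 0.0003 0.0003] F ax 23.3 lat 7.3 Tax 0.04 phi 67.0 op 0.0610 gf 107.8 j7 -1.54
turn 15 t12.23 err ax -0.0063 lat [0.0008 0.0007 0.0004] F ax 21.5 lat 6.3 Tax -0.00 phi 75.0 op 0.0610 gf 107.6 j7 -1.41
turn 30 t12.74 err ax -0.0063 lat [0.0011 0.001  0.0005] F ax 20.6 lat 5.6 Tax 0.17 phi 90.0 op 0.0608 gf 107.4 j7 -1.15
turn 45 t13.25 err ax -0.0063 lat [0.0011 0.0013 0.0005] F ax 20.2 lat 5.0 Tax 0.19 phi 105.1 op 0.0614 gf 107.3 j7 -0.90
turn 60 t13.76 err ax -0.0063 lat [0.0013 0.0019 0.0006] F ax 17.7 lat 3.2 Tax 0.12 phi 120.0 op 0.0613 gf 107.2 j7 -0.65
turn 66 t14.12 err ax -0.0063 lat [0.001  0.002  0.0004] F ax 18.9 lat 4.3 Tax 0.18 phi 126.1 op 0.0612 gf 107.2 j7 -0.55
```

View pics/w2.png

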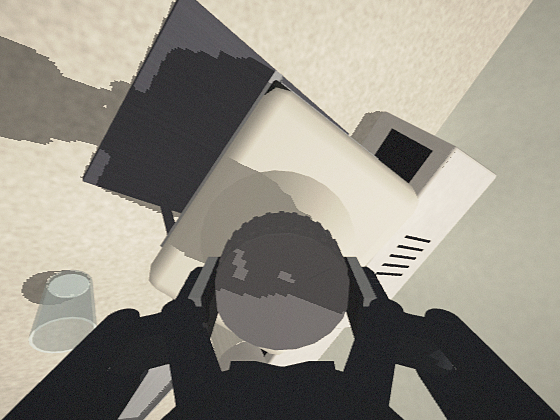

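The cap at (283,280) is still centred in the pads, and the low turning torque means it turned with the gripper. I'll pull it straight off with a force check.

```bash
cat > i.py <<'E'
from m import *
bot.move_l(G,vel=.03); bot.sleep(.2); rep(G,'unpress')
r=bot.move_l(G+.006*N,vel=.03,force_limit=25); bot.sleep(.2); s=rep(G,'6mm %s'%r)
if not r and s['ft_force']@N>-12:
    r=bot.move_l(G+.05*N,vel=.06,force_limit=20); bot.sleep(.2); rep(G,'50mm %s'%r)
    if not r: bot.move_l(G+.11*N,vel=.15); bot.sleep(.2); rep(G,'110'); snap('side','side1.png'); snap('wrist','w3.png')
E
python3 i.py; python3 -c "
import cv2,numpy as np
a=cv2.imread('pics/side1.png')[130:290,130:340];b=cv2.imread('pics/w3.png')
cv2.imwrite('pics/j.png',np.hstack([cv2.resize(a,(400,300)),cv2.resize(b,(400,300))]))"
```

```text
unpress t14.84 err ax 0.0017 lat [0.001  0.0019 0.0004] F ax 8.5 lat 1.7 Tax 0.02 phi 126.0 op 0.0612 gf 107.0 j7 -0.54
6mm False t15.39 err ax 0.0054 lat [-0.0004 -0.0005 -0.0002] F ax -1.1 lat 0.7 Tax 0.02 phi 126.0 op 0.0609 gf 107.9 j7 -0.53
50mm False t16.48 err ax 0.0495 lat [-0.0003 -0.0003 -0.0001] F ax -0.6 lat 0.8 Tax 0.05 phi 126.0 op 0.0609 gf 107.9 j7 -0.50
110 t17.23 err ax 0.1086 lat [-0.0008 -0.0008 -0.0004] F ax -0.3 lat 0.8 Tax 0.00 phi 126.0 op 0.0607 gf 108.0 j7 -0.46
```

View pics/j.png

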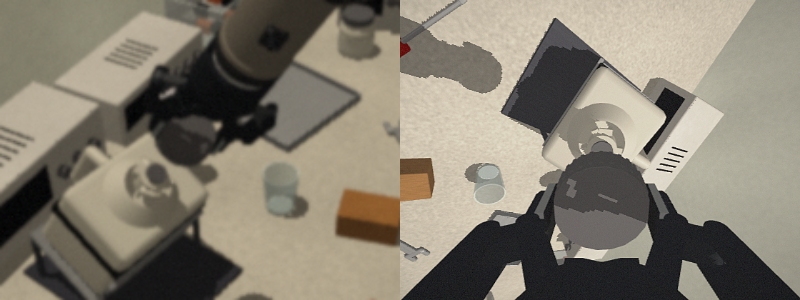

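The cap is off and held, and the bare neck is visible at (150,178) in the left half. I'll carry it high over to the tray and lower it until contact.

```bash
cat > k.py <<'E'
from m import *
D=quat(np.array([1e-6,0,1]),-120); T=np.array([.629,-.2445,0])
for p in([.5,0,.36],T+[0,0,.22]):
    print(np.round(bot.solve_ik(p,D),2)); bot.movep(p,D)
bot.move_l(T+[0,0,.06],vel=.15); bot.sleep(.4)
s=bot.get_state(); print(s['clock'],s['position'],s['ft_force'],s['opening'],s['grasp_force'])
z0=.06-s['position'][2]
r=bot.move_l(T+[0,0,.018],vel=.02,force_limit=6); s=bot.get_state(); print(r,s['clock'],s['position'],s['ft_force'],s['ft_torque'])
bot.sleep(.3); s=bot.get_state(); print(s['position'],s['ft_force'],s['ft_torque'],'rot err',(Ro.from_quat(D).inv()*Ro.from_quat(s['ee_rot'])).magnitude())
snap('side','side2.png'); snap('wrist','w4.png')
E
python3 k.py; python3 -c "
import cv2,numpy as np
a=cv2.imread('pics/side2.png')[120:240,200:360];b=cv2.imread('pics/w4.png')
cv2.imwrite('pics/l.png',np.hstack([cv2.resize(a,(400,300)),cv2.resize(b,(400,300))]))"
```

```text
[-0.09  0.17  0.07  1.42 -0.01  1.55 -0.55]
[ 0.21  0.6   0.23  1.17 -0.13  1.39 -0.09]
21.0667 [ 0.62911252 -0.24455265  0.06025888] [-0.11702475 -0.04080247 -0.97489903] 0.060994942974496535 108.02485576044164
True 22.675 [ 0.62900147 -0.24446584  0.02388158] [ 0.00499072 -0.83449771  4.48288151] [-0.01640398  0.04984251  0.008328  ]
[ 0.62897752 -0.24446222  0.023875  ] [-0.63486186  0.38226354  5.78281421] [ 0.00805762 -0.01182957 -0.00090594] rot err 0.0003055564394172788
```

View pics/l.png

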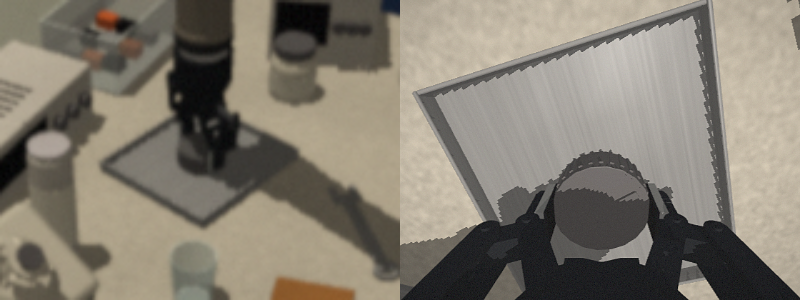

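Contact came at TCP height 0.0239, against 0.023 expected, and the cap is well inside the tray. I'll release, retreat and check.

```bash
cat > o.py <<'E'
from m import *
p=bot.get_state()['position']
bot.ungrasp(); bot.sleep(.3); s=bot.get_state(); print(s['opening'],s['ft_force'],s['position'])
bot.move_l(p+[0,0,.10],vel=.1); bot.sleep(.2); w=snap('wrist','w5.png')
bot.move_l(p+[-.12,0,.25],vel=.2); bot.sleep(.3); print(bot.get_state()['clock'])
snap('top','top2.png'); S=snap('side','side3.png')
for s in(w,load('top2.png'),S):
    Q=cloud(s).reshape(-1,3); k=(np.hypot(Q[:,0]-.629,Q[:,1]+.2445)<.045)&(Q[:,2]>.025)&(Q[:,2]<.04)
    c,n,kk=plane(Q[k]); print(k.sum(),c.round(4),n.round(3))
E
python3 o.py; python3 -c "
import cv2,numpy as np
a=cv2.imread('pics/w5.png');b=cv2.imread('pics/top2.png')
cv2.imwrite('pics/p.png',np.hstack([cv2.resize(a,(400,300)),cv2.resize(b,(400,300))]))"
```

```text
0.08537600285133158 [ 0.15227256 -0.37946681 -0.12257446] [ 0.62778352 -0.24396     0.0222592 ]
26.575
4940 [ 0.6295 -0.2426  0.0297] [0.    0.002 1.   ]
286 [ 0.6283 -0.2447  0.0298] [ 0.002 -0.007  1.   ]
184 [ 0.6276 -0.2388  0.0284] [-0.022  0.001  1.   ]
```

View pics/p.png

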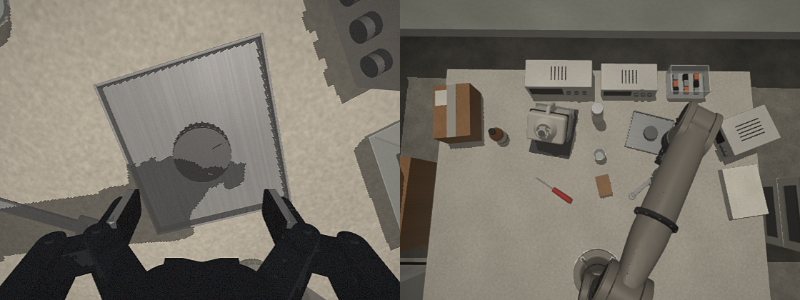

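The cap lies flat in the tray, top level at z = 0.030 (3 mm floor plus 27 mm cap), and the other things are where they were. Handing in.

```bash
python3 -c "
from cell import bot
print(bot.hand_in())"
```

```text
the job is handed in; nothing more can be done
None
```

The cap was pressed, turned about 66° and lifted off; it now sits flat on its open rim in the steel tray, the other things look undisturbed, and the job was handed in at about 27 s.

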